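# Set the click-stop inspection stage and load a board on it with the lifter

### The arm

A 7-joint arm with a two-finger parallel gripper is mounted at the origin on the work surface. World frame = base frame: x ahead of the robot, y to its left, z up, the work surface at z = 0. Lengths are in m, angles in rad, forces in N, time in s.
With the tool pointing down it reaches from about 0.4 to 0.75 m from the base axis. Payload 19.5 kg.
Tool frame: the origin (TCP) lies on the centre line of the jaws, within the pads' length; the fingertips stand tips_ahead ahead of it and the grasp point (between the pads) lies 5 mm behind it (tips_ahead is the distance from the TCP to the fingertips, in m); z points along the fingers, y is the line along which they close (so a half turn about z gives the same grasp; the last joint's range is limited). The gripper opens to 85 mm and grips with 20 to 120 N. Pads are 22 mm wide; open, the fingers measure 114 mm over their backs; the gripper's body (76 mm by 85 mm) begins 54 mm behind the grasp point. The pads swing forward as they close: fully open they stand 13 mm farther back than shut.
Start: joints at [1.118, 0.707, -0.028, 1.485, 0.022, 0.951, -0.075], TCP at [0.23, -0.527, 0.245] pointing down, gripper open.
Joint ranges: [-2.71, 2.71], [-0.32, 2.16], [-1.57, 1.52], [0, 2.45], [-1.46, 4.6], [0, 2.02], [-2.83, 2.83]. Speed limits (rad/s): [1.89, 1.89, 2.57, 2.57, 3.01, 3.01, 3.01].

### API

Orientations are given as a unit quaternion [x, y, z, w].
In Python, from plant import get_state, capture, camera_params, hand_in, tips_ahead gives the robot as it stands. The module is installed in compiled form; this text tells all that it offers.
- The arm moves only by the shell command python3 -m inch 'ROWS' [OPENING] [FORCE]. ROWS is JSON, a list of rows, each a list of 4 numbers: the shift along the tool's x, y, z in cm, then the turn about the tool's z in degrees. In form: [[tx, ty, tz, twist], ...]. A call has 1 to 20 rows; each row shifts and turns the commanded pose from where the row before left it, along the tool's axes as they then stand; what a row does not reach is not made up. A row lasts 1/12 s, in which the tool goes at most 41.7 mm and 7.16 degrees, less where a joint would pass 70% of its speed; a pose out of reach is approached as far as the arm can. A call with a gripper value outside its range is refused whole. OPENING is the finger opening in cm, from 0 to 8.54, set as the call begins (- or left out, the last holds). The fingers move at their own pace and stop on an object; FORCE is the grip in N (left out, the last holds). Time passes only in rows, so rows that do not move let the fingers close. It gives the time, the measured TCP pose, the force, the opening and the grip force at its end, in the units of the state.
- get_state(): the state, without advancing time (a new reading comes with each control period).
- capture(name): name is "side" or "top"; returns the picture (400x640x3 uint8, red, green, blue); there is no depth.
- camera_params(name): a dict with "fov_y" (degrees; the focal length in pixels is half the picture's height over the tangent of half this angle, whatever the lens; pixels are square), "cx", "cy" (the principal point, pixels), "rvec" (rotation vector, rad) and "tvec" (3), from world to camera coordinates, as OpenCV has them. Camera axes: x right, y down, z forward; pixel columns grow to the right and rows downward; lengths in m; the calibration is good to about 2 mm. A picture is of the moment at which its call begins. camera_params takes no time and is no camera call.
- hand_in(): hands the job in; it is judged then, once.
The state is a dict: "time_s": time; "joints": joint angles; "joint_velocities": joint speeds; "tau": joint torques, N m; "ee_pos": TCP position; "tool_rot": TCP orientation; "ft_force": force on the tool from outside, world axes, zero at the start; "torque": the same for the moment, N m; "grip_width": finger opening in m; "grip_force": force on a finger pad.
Only numpy, scipy, OpenCV 4.12 (cv2) and the standard library are available. Lean on these libraries where they do the work, as an engineer would, in place of code of your own. Each camera call takes 0.05 s, during which the arm holds its last target. There are 200 camera calls.

### The job

First turn the swivel inspection stage (the upright knob is for the hand) to the third click past the long zero mark, counter-clockwise seen from above (45 degrees), and let go so that it rests in the click. Then pick up the flat lifter with the circuit board balanced level on its blade, set the board down gently on the stage's two black ledges, its long side square across them and centred between their raised lips and along their length, draw the lifter out from under it and lay the lifter flat on the bench, clear of the stage. Do not touch the board with the gripper or tip it, leave the stage in its click, and leave the other things on the bench alone.

Things in the scene. Friction and masses are not known exactly. Their poses are not given: they have to be found in the camera images.
- stage (a joint): turntable angle (rad) about the vertical axis, counter-clockwise from above positive; 0 when the pointer outside the knob is at the long white mark of the base's scale. A spring detent holds it every 15 deg (0.2618 rad), with a short tick for each click, five either side of the long mark. Stops at +-80 deg. Crossing a click takes about 4 to 5 N at the knob. Third click: 0.785
- stage_base: fixed round grey base of the stage, 236 mm across, 20 mm tall; origin under its centre, on the turning axis. The long zero mark lies 45 deg counter-clockwise from its x axis. A block 34 mm wide, 22 mm tall, with a detent pin, sticks out to 153 mm from the axis at its -x side. With the stage set to 45 deg, the turntable's +x lies along this base's +y and the gap between the ledges opens to its -y
- stage_knob (a point): centre of the upright round steel knob, 24 mm diameter, 82 mm from the turning axis along the turntable's +x; this point is 64 mm above the bench, the knob's grip runs from 42 to 82 mm above the bench; the turntable disc (190 mm across) below has its top at 32 mm. Axes are the turntable's
- stage_rest (a point): on the turning axis, level with the ledge tops, 60 mm above the bench, 28 mm above the disc. Turntable's axes: x along the ledges to the knob, z up. Ledges: black bars, x -40 to 40 mm, flat tops 32 to 58 mm either side in y, outside that a lip 6 mm high, 6 mm wide. The 64 mm gap between them, open from -x for the blade, has the disc as floor (a 4 mm high cap, 20 mm across, on the axis)
- board: green circuit board, 80 mm (its x) by 100 mm (its y), 4 mm thick with black and white parts up to 26 mm high in all, about 90 g; origin at the centre of its underside, z up. Starts lying on the lifter's blade with its x nearly along the lifter's; lies on the ledges with its y across them, either way round
- lifter: flat lifter, about 220 g: aluminium blade 90 mm (x) by 46 mm (y), 3 mm thick, black handle raised behind it. Origin under the blade's centre, x to the blade's free end, z up. A neck joins blade and handle at x -57 to -45 mm; a foot under the handle's end (x -155 to -145 mm) reaches down level with the blade's underside, so it lies stable on the bench
- lifter_grip (a point): point to grip on the lifter: middle of the handle bar, 105 mm behind the blade's centre and 38 mm above the blade's underside. The bar runs along the lifter's x from -155 to -57 mm, 22 mm wide and 22 mm tall (27 to 49 mm above the underside). Axes are the lifter's
- tip_cleaner: steel tip-cleaner pot with brass wool, 72 mm across, 50 mm tall, origin at the centre of its underside; bystander, leave alone
- flux_jar: closed jar, 60 mm across, 60 mm tall, origin at the centre of its underside; bystander, leave alone
- driver: screwdriver lying flat, 180 mm long; bystander, leave alone
- transformer: small laminated transformer with copper winding, about 60 x 60 x 50 mm tall, origin at the centre of its underside; bystander, leave alone
Mind the look-alikes: they are no part of the job. There is more than one size of the lifter; the job needs the largest.

How it is judged:
On the way, in this order (a step that is already met when the one before it is completed fails the run):
1. the stage rests in the third click past the zero mark, let go, the board not yet lifted (value of joint stage between 0.6954 and 0.8754 rad and velocity of joint stage between -0.1 and 0.1 rad/s and contact force between the fingers and stage_base below 0.1 N and height (world z) of board below 0.02 m), for 0.2 s.
2. the board is carried level on the lifter's blade (value of joint stage between 0.6954 and 0.8754 rad and height (world z) of board above 0.05 m and distance between board and lifter below 0.025 m and contact force between the fingers and lifter above 1 N), for 0.2 s.
At the end, for the whole second after the job is handed in: Stage still in its +45 deg click (within 5 deg); board at rest flat on both ledges (3 mm, 0.05 rad), centre within 18 mm along and 12 mm across, squared within 0.2 rad; lifter lying flat and still on the bench (4 mm), touching neither board nor stage (value of joint stage between 0.6954 and 0.8754 rad and velocity of joint stage between -0.1 and 0.1 rad/s and z of board in the frame of stage_rest between -0.003 and 0.003 m and x of board in the frame of stage_rest between -0.018 and 0.018 m and y of board in the frame of stage_rest between -0.012 and 0.012 m and angle between each of board, lifter's own z axis and vertical below 0.05 rad and angle between the x axis of board and the x axis of stage_rest, either way round below 0.2 rad and linear speed of each of board, lifter below 0.01 m/s and height (world z) of lifter between -0.004 and 0.004 m and contact force between lifter and board below 0.05 N and contact force between lifter and stage_base below 0.05 N).
It fails at once if the board is tipped by more than 0.25 rad (angle between board's own z axis and vertical above 0.25 rad).
It fails at once if the gripper touches the board (contact force between the fingers and board above 0.5 N).
It fails at once if the board is set down hard (over 15 N on the stage) (contact force between board and stage_base above 15 N).
It fails at once if a bystander moved by more than 20 mm (distance of any of tip_cleaner, flux_jar, driver, transformer from where it was at the start of the episode above 0.02 m).
It also fails if it takes over 72 s, if anything falls off the work surface, if the arm or the gripper's body presses on something with over 40 N, if the wrist force passes 120 N, or if a joint passes its speed limit or range.

## Working session

There is one attempt and no reset: what is moved stays moved. The work goes in short steps, Python scripts to look and compute and a shell command to move; the robot and the scene stay as the last step left them, time stands still between calls to the robot, and variables do not carry over. Pictures are saved under pics/ and viewed, at most 10 in all, crops included, and the job is handed in when it is done.

```bash
mkdir -p pics; cat > h.py <<'E'
import numpy as np, cv2
from plant import get_state, capture, camera_params, hand_in, tips_ahead
def cam(n):
    p=camera_params(n); f=200/np.tan(np.radians(p['fov_y'])/2)
    K=np.array([[f,0,p['cx']],[0,f,p['cy']],[0,0,1]]); R=cv2.Rodrigues(np.array(p['rvec'],float))[0]
    return K,R,np.array(p['tvec'],float)
def ray(n,uv,z):
    K,R,t=cam(n); c=-R.T@t
    uv=np.atleast_2d(uv).astype(float)
    d=(R.T@np.linalg.inv(K)@np.c_[uv,np.ones(len(uv))].T).T
    return c+d*((z-c[2])/d[:,2])[:,None]
def proj(n,P):
    K,R,t=cam(n); q=(K@(R@np.atleast_2d(P).T+t[:,None])).T
    return q[:,:2]/q[:,2:]
def shot(n,f):
    im=capture(n); cv2.imwrite('pics/'+f,im[:,:,::-1]); return im
E
python3 - <<'E'
from h import *
t=shot('top','t0.png'); s=shot('side','s0.png')
cv2.imwrite('pics/both.png',cv2.resize(np.vstack([t,s])[:,:,::-1],None,fx=.75,fy=.75))
for n in('top','side'):
    K,R,T=cam(n);print(n,K[0,0],-R.T@T,R[2])
print(tips_ahead, get_state())
E
```

```text
top 509.51562872963433 [0.37211752 0.03287972 1.57122948] [ 0.13859122 -0.0143965  -0.99024503]
side 364.1688852146944 [0.14822924 0.78458452 0.72434737] [ 0.39000514 -0.69358153 -0.60567372]
0.014 {'time_s': 0.1, 'joints': array([ 1.11830767,  0.70708008, -0.02764795,  1.48492808,  0.0219993 ,
        0.95091131, -0.07550005]), 'joint_velocities': array([ 1.07150781e-05, -1.88875401e-03, -3.38023166e-04, -1.46899457e-06,
       -8.33605466e-05, -1.43860589e-03, -7.81428033e-04]), 'tau': array([ 2.75641483e-03, -8.84291410e+01,  1.23706609e+00, -2.36454070e+01,
        1.70545973e-02,  5.05748889e-03,  1.58892863e-04]), 'ee_pos': array([ 0.22954304, -0.52695571,  0.24485704]), 'tool_rot': array([ 9.78978271e-01,  2.03963922e-01, -1.09763007e-04, -5.00523827e-04]), 'ft_force': array([-0.13846276,  0.19676595,  0.63652484]), 'torque': array([-0.03996136,  0.03513066,  0.05036395]), 'grip_force': 0.0, 'grip_width': 0.08505386366005159}
```

View pics/t0.png

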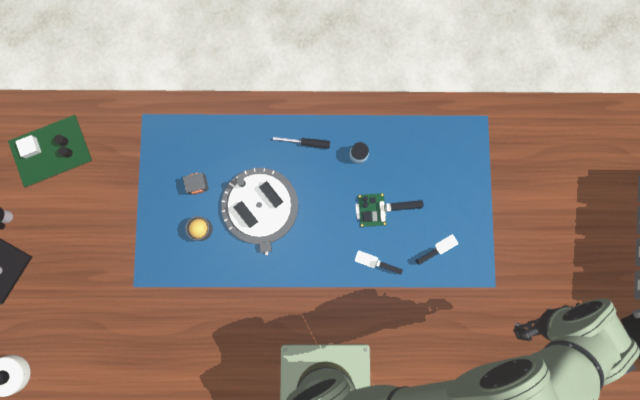

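View pics/s0.png

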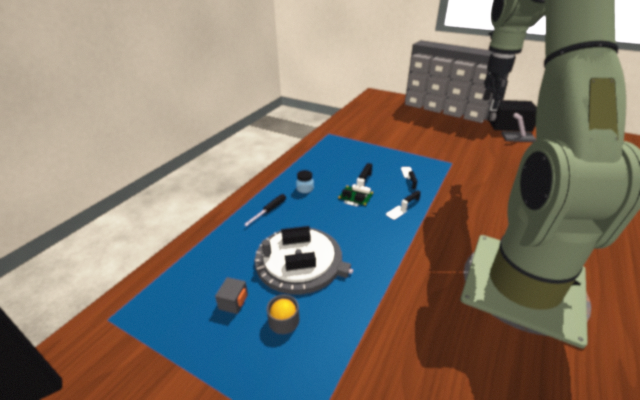

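```bash
python3 - <<'E'
from h import *
t=cv2.imread('pics/t0.png'); s=cv2.imread('pics/s0.png')
a=cv2.resize(t[160:280,170:470],None,fx=2.66,fy=2.66,interpolation=cv2.INTER_CUBIC)
b=cv2.resize(s[150:300,230:430],None,fx=1.8,fy=1.8,interpolation=cv2.INTER_CUBIC)
c=np.zeros((a.shape[0]+b.shape[0],a.shape[1],3),np.uint8);c[:a.shape[0]]=a;c[a.shape[0]:,:b.shape[1]]=b
cv2.imwrite('pics/c0.png',c);print(c.shape)
# base: everything not-blue near the stage; radius test at z=.02
hsv=cv2.cvtColor(t,cv2.COLOR_BGR2HSV)
blue=cv2.inRange(hsv,(95,120,40),(125,255,255))
nb=255-blue; nb[:112]=0;nb[290:]=0
n,l,st,ce=cv2.connectedComponentsWithStats(nb)
for i in range(1,n):
    if 60<st[i,4]<20000: print(st[i],ce[i].round(1),ray('top',ce[i],.03)[0].round(3))
i=l[205,259]; m=(l==i).astype(np.uint8)
m2=cv2.morphologyEx(m,cv2.MORPH_OPEN,cv2.getStructuringElement(2,(25,25)))
c=max(cv2.findContours(m2,0,1)[0],key=cv2.contourArea); e=cv2.fitEllipse(c);print('base ell',e,ray('top',e[0],.02))
g=cv2.inRange(hsv,(45,80,30),(85,255,255));g[:112]=0;g[290:]=0;g[:,:300]=0
c=cv2.convexHull(cv2.findNonZero(g));r=cv2.minAreaRect(c);print('board',r,ray('top',cv2.boxPoints(r),.007).round(3))
w=cv2.inRange(hsv,(0,0,0),(179,255,60));w[:,:385]=0;w[:,430:]=0;w[:190]=0;w[225:]=0
r=cv2.minAreaRect(cv2.findNonZero(w));print('handle',r,ray('top',cv2.boxPoints(r),.045).round(3))
k=cv2.inRange(hsv,(0,0,0),(179,255,55));k[:170]=0;k[240:]=0;k[:,:220]=0;k[:,300:]=0
n,l,st,ce=cv2.connectedComponentsWithStats(k)
for i in range(1,n):
    if st[i,4]>60: print('ledge',st[i],ce[i],ray('top',ce[i],.063)[0], cv2.minAreaRect(cv2.findNonZero((l==i).astype(np.uint8))))
E
```

```text
(589, 798, 3)
[272 136  58  13 362] [305.2 141.8] [0.745 0.061 0.03 ]
[349 142  20  22 349] [358.6 152.7] [ 0.711 -0.104  0.03 ]
[ 218  167   81   89 5100] [258.3 206.9] [0.543 0.202 0.03 ]
[182 172  27  23 490] [195.  183.1] [0.615 0.397 0.03 ]
[ 355  193   68   35 1210] [378.5 208.8] [ 0.537 -0.163  0.03 ]
[184 216  29  25 575] [198.1 228.2] [0.478 0.383 0.03 ]
[415 233  44  31 438] [439.9 247.8] [ 0.419 -0.347  0.03 ]
[354 250  49  24 464] [373.9 261.8] [ 0.377 -0.147  0.03 ]
base ell ((258.4117126464844, 205.9676513671875), (77.61730194091797, 79.53824615478516), 68.78443908691406) [[0.54648592 0.20339599 0.02      ]]
board ((370.5, 209.5), (31.0, 25.0), 90.0) [[ 0.586 -0.103  0.007]
 [ 0.586 -0.181  0.007]
 [ 0.49  -0.179  0.007]
 [ 0.49  -0.102  0.007]]Traceback (most recent call last):
  File "<stdin>", line 20, in <module>
cv2.error: OpenCV(4.12.0) /io/opencv/modules/imgproc/src/convhull.cpp:143: error: (-215:Assertion failed) total >= 0 && (depth == CV_32F || depth == CV_32S) in function 'convexHull'
```

View pics/c0.png

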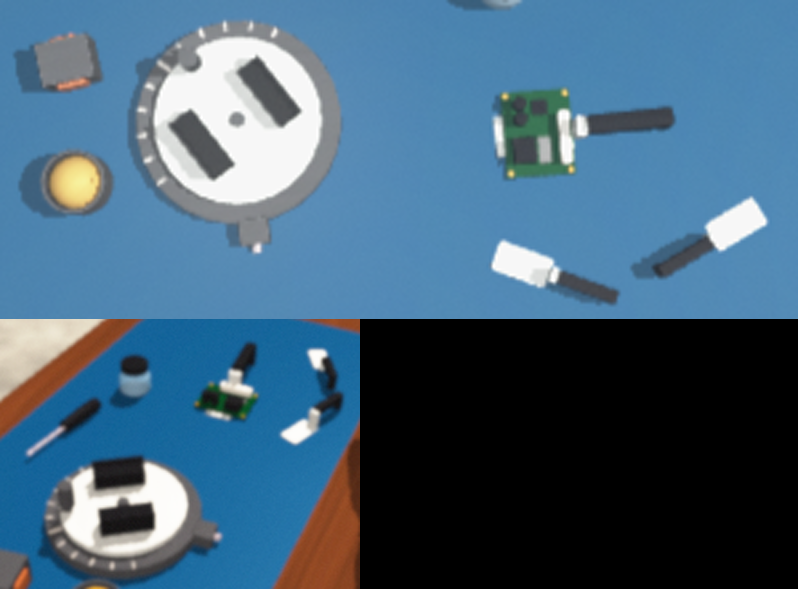

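Crop: the stage is at (258,206), its knob at (241,183). The lifter candidates are (378,209) under the board, (373,262) and (440,248). The first carries the board and has the longest handle, so it is the one meant.

```bash
python3 - <<'E'
from h import *
t=cv2.imread('pics/t0.png')
g=t.max(2)
w=((g<75)).astype(np.uint8)
def comp(x0,x1,y0,y1,z,nm,mn=30):
    m=np.zeros_like(w);m[y0:y1,x0:x1]=w[y0:y1,x0:x1]
    n,l,st,ce=cv2.connectedComponentsWithStats(m)
    for i in range(1,n):
        if st[i,4]>mn:
            r=cv2.minAreaRect(cv2.findNonZero((l==i).astype(np.uint8)));P=ray('top',cv2.boxPoints(r),z)[:,:2]
            print(nm,st[i],'ctr',P.mean(0).round(4),'edges',[(np.round(np.linalg.norm(P[k+1]-P[k]),3),np.degrees(np.arctan2(*(P[k+1]-P[k])[::-1])).round(1)) for k in(0,1)])
comp(388,432,190,225,.047,'handle'); comp(225,295,175,235,.066,'ledge')
c=ray('top',(258.4,206),.02)[0];b=ray('top',np.array([255,236])/2.66+[170,160],.022)[0]
k=ray('top',np.array([189,60])/2.66+[170,160],.082)[0]; cap=ray('top',np.array([237,119.5])/2.66+[170,160],.036)[0]
for n,q in(('block',b),('knob',k)): d=q-cap;print(n,q.round(3),np.hypot(*d[:2]).round(3),np.degrees(np.arctan2(d[1],d[0])))
print('cap',cap,'c',c)
hsv=cv2.cvtColor(t,cv2.COLOR_BGR2HSV)
for i,p in enumerate([(275,33),(250,28),(225,28),(201,34),(179,46),(155,66),(147,86),(143,111),(142,134),(148,160),(163,183)]):
    d=ray('top',np.array(p)/2.66+[170,160],.02)[0]-cap; print(np.degrees(np.arctan2(d[1],d[0])).round(0),np.hypot(*d[:2]).round(3),end='; ')
s=get_state();R=cv2.Rodrigues
from scipy.spatial.transform import Rotation as Ro
print(Ro.from_quat(s['tool_rot']).as_matrix().round(3))
E
```

```text
block [0.416 0.179 0.022] 0.133 -170.87418038467965
knob [0.609 0.249 0.082] 0.079 38.900962565258155
cap [0.54786566 0.19961819 0.036     ] c [0.54638637 0.20343005 0.02      ]
-22.0 0.111; -6.0 0.109; 9.0 0.11; 24.0 0.111; 39.0 0.112; 57.0 0.116; 69.0 0.113; 84.0 0.11; 98.0 0.111; 114.0 0.112; 130.0 0.111; [[ 0.917  0.399 -0.   ]
 [ 0.399 -0.917  0.001]
 [-0.    -0.001 -1.   ]]
```

```bash
cat >> h.py <<'E'
from scipy.spatial.transform import Rotation as Ro
def go(x,y,z,yaw):
    s=get_state();R=Ro.from_quat(s['tool_rot']).as_matrix();p=s['ee_pos']
    d=(R.T@(np.array([x,y,z])-p))*100; yw=np.degrees(np.arctan2(R[1,0],R[0,0]))
    print('t',round(s['time_s'],2),'at',p.round(4),'yaw',yw.round(2),'move cm',d.round(2),'twist(after)',round((yw-yaw+180)%360-180,2),'tilt',R[:,2].round(3))
E
python3 -m inch '[[2.5,-2.1,0,0],[2.5,-2.1,0,0],[2.5,-2.1,0,0],[2.5,-2.1,0,0],[2.5,-2.1,0,0],[2.5,-2.1,0,0],[2.5,-2.1,0,0],[2.5,-2.1,0,0],[2.5,-2.1,0,0],[2.5,-2.1,0,0],[2.5,-2.1,0,0],[2.5,-2.1,0,0],[2.5,-2.1,0,0],[2.5,-2.1,0,0],[2.5,-2.1,0,0],[2.5,-2.1,0,0],[2.5,-2.1,0,0],[2.5,-2.1,0,0],[0,0,0,0],[0,0,0,0]]'
python3 - <<'E'
from h import *
go(.61,.251,.16,39)
t=cv2.imread('pics/t0.png')
w=((t.max(2)<100)).astype(np.uint8)
def comp(x0,x1,y0,y1,z,nm,mn=30):
    m=np.zeros_like(w);m[y0:y1,x0:x1]=w[y0:y1,x0:x1]
    n,l,st,ce=cv2.connectedComponentsWithStats(m)
    for i in range(1,n):
        if st[i,4]>mn:
            r=cv2.minAreaRect(cv2.findNonZero((l==i).astype(np.uint8)));P=ray('top',cv2.boxPoints(r),z)[:,:2]
            print(nm,st[i],'ctr',P.mean(0).round(4),'edges',[(np.round(np.linalg.norm(P[k+1]-P[k]),3),np.degrees(np.arctan2(*(P[k+1]-P[k])[::-1])).round(1)) for k in(0,1)])
print(t[205,395:425].max(1))
comp(388,432,190,225,.047,'handle'); comp(225,295,175,235,.066,'ledge')
E
```

```text
time_s: 1.77
ee_pos: [0.4914, 0.0006, 0.2449]
tool_rot: [0.979, 0.205, -0.0, -0.0]
ft_force: [0.8, -0.8, -0.1]
grip_width: 0.0854
grip_force: 0.0
t 1.77 at [0.4914 0.0006 0.2449] yaw 23.7 move cm [ 20.93 -18.16   8.49] twist(after) -15.3 tilt [-0.001  0.    -1.   ]
[ 77  77  77  75  76  75  78  77  77  78  79  77  78  77  78  76  79  76
  78  76  77  78  77  79  78  79  79  84 121 171]
handle [391 201  32   9 220] ctr [ 0.5472 -0.2459] edges [(np.float64(0.095), np.float64(-85.8)), (np.float64(0.022), np.float64(-177.5))]
ledge [260 182  22  25 224] ctr [0.577  0.1623] edges [(np.float64(0.026), np.float64(-50.5)), (np.float64(0.077), np.float64(-141.2))]
ledge [234 202  23  25 232] ctr [0.5174 0.2368] edges [(np.float64(0.027), np.float64(-51.0)), (np.float64(0.076), np.float64(-141.3))]
```

```bash
python3 -m inch '[[2.1,-1.82,0,0],[2.1,-1.82,0,0],[2.1,-1.82,0,0],[2.1,-1.82,0,0],[2.1,-1.82,0,0],[2.1,-1.82,0,0],[2.1,-1.82,0,0],[2.1,-1.82,0,0],[2.1,-1.82,0,0],[2.1,-1.82,0,0],[0,0,2.5,-5],[0,0,2.5,-5],[0,0,2.5,-5],[0,0,0,0],[0,0,0,0],[0,0,0,0]]' 6
python3 - <<'E'
from h import *
t=shot('top','t1.png'); s=shot('side','s1.png')
a=np.hstack([cv2.resize(t[140:260,190:330],None,fx=2.8,fy=2.8),cv2.resize(s[170:290,220:360],None,fx=2.8,fy=2.8)])
cv2.imwrite('pics/c1.png',a[:,:,::-1])
go(.611,.2515,.059,39)
print(proj('side',[[.611,.2515,.082],[.611,.2515,.042]]))
E
```

```text
time_s: 3.1
ee_pos: [0.6118, 0.2493, 0.1719]
tool_rot: [0.945, 0.328, 0.001, 0.0]
ft_force: [-0.3, 0.5, 0.1]
grip_width: 0.0603
grip_force: 0.0
t 3.2 at [0.6117 0.2497 0.1721] yaw 38.4 move cm [ 0.03 -0.19 11.31] twist(after) -0.6 tilt [ 0.002  0.001 -1.   ]
[[265.56343589 241.44819422]
 [267.05238414 252.56489737]]
```

View pics/c1.png

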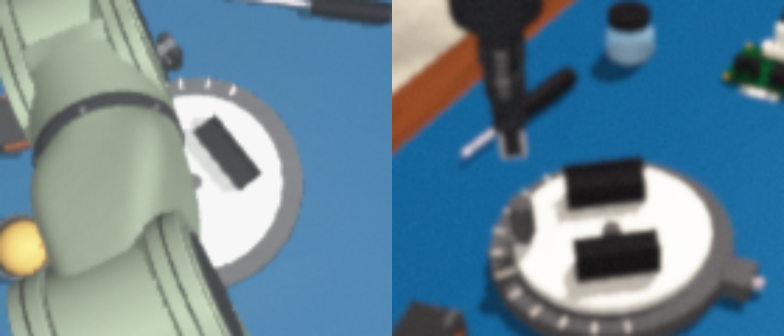

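Side crop: the knob is at full-picture pixel (266,248), matching its projection, and the fingers stand above it. Next I lower and grip.

```bash
python3 -m inch '[[0,-0.15,2.4,-0.6],[0,0,2.4,0],[0,0,2.4,0],[0,0,2,0],[0,0,1.6,0],[0,0,0,0],[0,0,0,0]]' 6
python3 -m inch '[[0,0,0,0],[0,0,0,0],[0,0,0,0],[0,0,0,0],[0,0,0,0],[0,0,0,0]]' 1.5 25
python3 - <<'E'
from h import *
go(.547+.082*np.cos(np.radians(98.9)),.2+.082*np.sin(np.radians(98.9)),.064,98.9)
E
```

```text
time_s: 3.78
ee_pos: [0.6104, 0.2511, 0.0631]
tool_rot: [0.942, 0.335, 0.0, 0.0]
ft_force: [0.4, -0.5, 0.2]
grip_width: 0.0597
grip_force: 0.0
time_s: 4.28
ee_pos: [0.6105, 0.2515, 0.0636]
tool_rot: [0.942, 0.335, 0.001, -0.0]
ft_force: [-2.8, 0.4, 9.1]
grip_width: 0.0235
grip_force: 24.1
t 4.28 at [0.6105 0.2515 0.0636] yaw 39.14 move cm [-4.04 -7.1  -0.04] twist(after) -59.76 tilt [ 0.001  0.001 -1.   ]
```

```bash
python3 -m inch '[[-0.02,-0.572,-0.1,-4],[-0.02,-0.572,-0.1,-4],[-0.02,-0.572,0,-4],[-0.02,-0.572,0,-4],[-0.02,-0.572,0,-4],[-0.02,-0.572,0,-4],[-0.02,-0.572,0,-4],[-0.02,-0.572,0,-4],[-0.02,-0.572,0,-4],[-0.02,-0.572,0,-4],[-0.02,-0.572,0,-4],[-0.02,-0.572,0,-4],[-0.02,-0.572,0,-4],[-0.02,-0.572,0,-4],[-0.02,-0.572,0,-4],[0,0,0,0],[0,0,0,0],[0,0,0,0]]'
python3 - <<'E'
from h import *
go(.547+.082*np.cos(np.radians(98.9)),.2+.082*np.sin(np.radians(98.9)),.064,98.9)
E
```

```text
time_s: 5.78
ee_pos: [0.5339, 0.2805, 0.0642]
tool_rot: [0.648, 0.761, 0.001, 0.0]
ft_force: [5.2, 3.8, -15.5]
grip_width: 0.0232
grip_force: 28.4
t 5.78 at [0.5339 0.2805 0.0642] yaw 99.15 move cm [0.04 0.05 0.02] twist(after) 0.25 tilt [ 0.001  0.001 -1.   ]
```

Release, rise and check the stage.

```bash
python3 -m inch '[[0,0,0,0],[0,0,0,0],[0,0,0,0],[0,0,0,0],[0,0,0,0],[0,0,0,0]]' 5
python3 -m inch '[[0,0,-2,0],[0,0,-3,0],[0,0,-3,0],[0,0,-3,0],[0,0,-3,0],[-3.5,0,0,0],[-3.5,0,0,0],[-3.5,0,0,0],[-3.5,0,0,0],[-3.5,0,0,0],[-3.5,0,0,0],[-3.5,0,0,0],[-3.5,0,0,0],[-3.5,0,0,0],[-3.5,0,0,0],[-3.5,0,0,0],[-3.5,0,0,0],[-3.5,0,0,0],[0,0,0,0],[0,0,0,0]]' 6
python3 - <<'E'
from h import *
t=shot('top','t2.png')[:,:,::-1]; s=shot('side','s2.png')[:,:,::-1]
a=np.hstack([cv2.resize(t[140:260,190:330],None,fx=2.8,fy=2.8),cv2.resize(s[170:290,220:360],None,fx=2.8,fy=2.8)])
cv2.imwrite('pics/c2.png',a)
w=((t.max(2)<100)).astype(np.uint8)
def comp(x0,x1,y0,y1,z,nm,mn=30):
    m=np.zeros_like(w);m[y0:y1,x0:x1]=w[y0:y1,x0:x1]
    n,l,st,ce=cv2.connectedComponentsWithStats(m)
    for i in range(1,n):
        if st[i,4]>mn:
            r=cv2.minAreaRect(cv2.findNonZero((l==i).astype(np.uint8)));P=ray('top',cv2.boxPoints(r),z)[:,:2]
            print(nm,st[i],'ctr',P.mean(0).round(4),'edges',[(np.round(np.linalg.norm(P[k+1]-P[k]),3),np.degrees(np.arctan2(*(P[k+1]-P[k])[::-1])).round(1)) for k in(0,1)])
comp(225,295,175,235,.066,'ledge')
go(.5472,-.245,.06,94.2)
E
```

```text
time_s: 6.28
ee_pos: [0.5336, 0.2802, 0.0645]
tool_rot: [0.649, 0.761, 0.0, -0.0]
ft_force: [0.2, 0.5, -0.3]
grip_width: 0.0497
grip_force: 0.0
time_s: 7.95
ee_pos: [0.6054, -0.171, 0.2039]
tool_rot: [0.65, 0.76, -0.0, -0.0]
ft_force: [-0.3, 0.6, 0.4]
grip_width: 0.0596
grip_force: 0.0
ledge [243 182  27  14 288] ctr [0.5945 0.2061] edges [(np.float64(0.078), np.float64(-81.2)), (np.float64(0.033), np.float64(-170.8))]
ledge [226 210   6  16  37] ctr [0.5071 0.2866] edges [(np.float64(0.012), np.float64(-82.7)), (np.float64(0.046), np.float64(-171.5))]
ledge [247 213  27  14 265] ctr [0.5004 0.1917] edges [(np.float64(0.078), np.float64(-81.1)), (np.float64(0.031), np.float64(-170.6))]
ledge [231 227   8   8  33] ctr [0.4663 0.2652] edges [(np.float64(0.012), np.float64(-44.2)), (np.float64(0.023), np.float64(-134.4))]
t 8.05 at [ 0.6057 -0.1683  0.2043] yaw 99.17 move cm [-6.64 -7.   14.42] twist(after) 4.97 tilt [-0.     0.001 -1.   ]
```

View pics/c2.png

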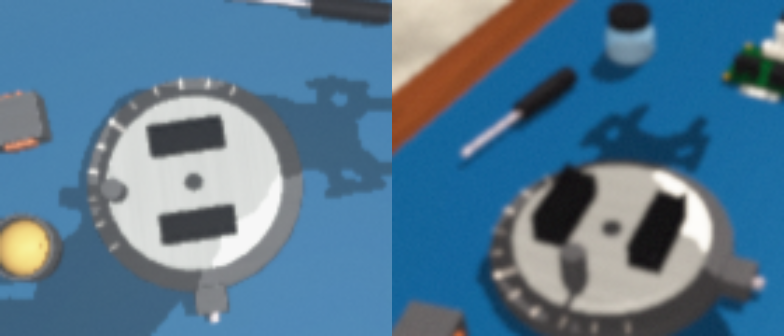

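Top crop: the knob is on the click 45° past the long mark and the ledges lie at 98.9° (base yaw about 9°), so the stage is set. Next, the lifter.

```bash
python3 -m inch '[[-2.2,-2.33,0,0],[-2.2,-2.33,0,0],[-2.2,-2.33,0,0],[0,0,2.5,5],[0,0,2.5,0],[0,0,2.5,0],[0,0,0,0],[0,0,0,0],[0,0,0,0]]' 5
python3 - <<'E'
from h import *
go(.5472,-.2455,.033,94.2)
t=shot('top','t3.png')[:,:,::-1]; s=shot('side','s3.png')[:,:,::-1]
a=np.hstack([cv2.resize(t[160:260,320:450],None,fx=3,fy=3),cv2.resize(s[120:220,310:440],None,fx=3,fy=3)])
cv2.imwrite('pics/c3.png',a)
E
```

```text
time_s: 8.8
ee_pos: [0.548, -0.2448, 0.1308]
tool_rot: [0.681, 0.732, 0.0, 0.001]
ft_force: [0.3, -0.1, 0.4]
grip_width: 0.05
grip_force: 0.0
t 8.8 at [ 0.548  -0.2448  0.1308] yaw 94.19 move cm [-0.06 -0.1   9.78] twist(after) -0.01 tilt [ 0.001 -0.    -1.   ]
```

View pics/c3.png

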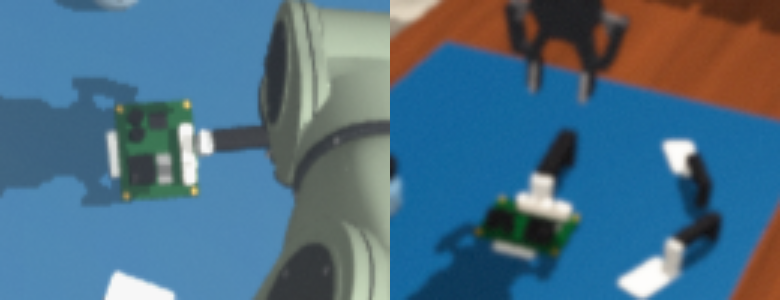

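Crop: the largest lifter's handle lies under the open fingers and the board sits level on the blade, with its holes at full-picture pixels of about (360,196) to (385,223). I descend and grip.

```bash
python3 -m inch '[[-0.06,-0.1,2.5,0],[0,0,2.5,0],[0,0,2.5,0],[0,0,1.5,0],[0,0,0.8,0],[0,0,0,0],[0,0,0,0],[0,0,0,0]]' 5
python3 -m inch '[[0,0,0,0],[0,0,0,0],[0,0,0,0],[0,0,0,0],[0,0,0,0],[0,0,0,0]]' 1.5 30
python3 -m inch '[[0,0,0,0],[0,0,0,0],[0,0,0,0],[0,0,0,0]]' 1.5 90
python3 - <<'E'
from h import *
go(.5472,-.2455,.033,94.2)
h=np.array([(120,108),(187,103),(194,190),(126,197)])/3+[320,160]
P=ray('top',h,.007)[:,:2]; print(P.round(4),'ctr',P.mean(0).round(4))
for a,b in((1,0),(2,3)): print(np.degrees(np.arctan2(*(P[b]-P[a])[::-1])))
for a,b in((3,0),(2,1)): print(np.degrees(np.arctan2(*(P[b]-P[a])[::-1]))+90)
E
```

```text
time_s: 9.57
ee_pos: [0.5469, -0.2462, 0.0327]
tool_rot: [0.681, 0.732, 0.0, 0.001]
ft_force: [-0.1, 1.4, -0.4]
grip_width: 0.05
grip_force: 0.0
time_s: 10.07
ee_pos: [0.5465, -0.2461, 0.0321]
tool_rot: [0.681, 0.732, 0.0, 0.0]
ft_force: [-3.0, -0.5, 8.4]
grip_width: 0.0222
grip_force: 28.9
time_s: 10.4
ee_pos: [0.5465, -0.2461, 0.0323]
tool_rot: [0.681, 0.732, 0.0, 0.0]
ft_force: [-3.3, 1.1, 12.3]
grip_width: 0.0207
grip_force: 88.1
t 10.4 at [ 0.5465 -0.2461  0.0323] yaw 94.15 move cm [ 0.06  0.07 -0.07] twist(after) -0.05 tilt [ 0.001 -0.001 -1.   ]
[[ 0.5795 -0.1091]
 [ 0.5848 -0.1785]
 [ 0.4947 -0.1842]
 [ 0.4875 -0.1143]] ctr [ 0.5366 -0.1465]
94.39664400887374
95.91812758320246
93.22170874122705
93.6139732115189
```

```bash
python3 -m inch '[[0,0,-0.1,0],[0,0,-0.3,0],[0,0,-0.5,0],[0,0,-0.7,0],[0,0,-0.9,0],[0,0,-1,0],[0,0,-1,0],[0,0,-1,0],[0,0,-1,0],[0,0,-1,0],[0,0,-1,0],[0,0,-0.8,0],[0,0,-0.5,0],[0,0,-0.3,0],[0,0,-0.1,0],[0,0,0,0],[0,0,0,0],[0,0,0,0]]'
python3 - <<'E'
from h import *
go(.5472,-.2455,.133,94.2)
t=shot('top','t4.png')[:,:,::-1]; s=shot('side','s4.png')[:,:,::-1]
a=np.hstack([cv2.resize(t[160:260,320:450],None,fx=3,fy=3),cv2.resize(s[100:200,300:430],None,fx=3,fy=3)])
cv2.imwrite('pics/c4.png',a)
E
```

```text
time_s: 11.9
ee_pos: [0.5461, -0.2459, 0.1329]
tool_rot: [0.681, 0.732, -0.0, -0.0]
ft_force: [0.5, -0.1, -2.5]
grip_width: 0.0211
grip_force: 87.8
t 11.9 at [ 0.5461 -0.2459  0.1329] yaw 94.13 move cm [ 0.03  0.11 -0.01] twist(after) -0.07 tilt [-0.001  0.    -1.   ]
```

View pics/c4.png

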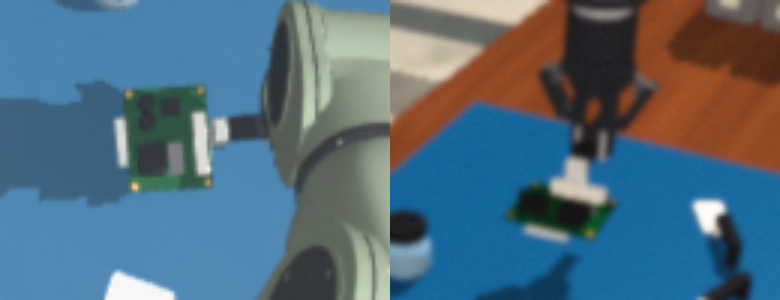

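Crop: the board is lifted and looks level. Its corner holes are at (129,94), (205,90), (209,183) and (135,187) in the top crop. I triangulate them for height and tilt.

```bash
cat >> h.py <<'E'
def tri(a,b):
    Ps=[]
    for n in('top','side'):
        K,R,t=cam(n);Ps.append(K@np.c_[R,t])
    X=cv2.triangulatePoints(Ps[0],Ps[1],np.array(a,float).T,np.array(b,float).T);return (X[:3]/X[3]).T
E
python3 - <<'E'
from h import *
top=np.array([(129,94),(135,187),(209,183)])/3+[320,160]
side=np.array([(512-390,215),(589-390,233),(615-390,204)])/3+[300,100]
print(tri(top,side).round(4))
h=np.array([(129,94),(205,90),(209,183),(135,187)])/3+[320,160]
for z in(.1,.107):
  P=ray('top',h,z)[:,:2]; print(P.round(4),'ctr',P.mean(0).round(4),np.linalg.norm(P[0]-P[1]),np.linalg.norm(P[1]-P[2]))
for a,b in((1,0),(2,3)): print(np.degrees(np.arctan2(*(P[b]-P[a])[::-1])))
for a,b in((3,0),(2,1)): print(np.degrees(np.arctan2(*(P[b]-P[a])[::-1]))+90)
E
```

```text
[[ 0.5788 -0.1097  0.1046]
 [ 0.4894 -0.1138  0.1067]
 [ 0.4925 -0.1861  0.1022]]
[[ 0.5809 -0.1096]
 [ 0.585  -0.1838]
 [ 0.4942 -0.186 ]
 [ 0.4903 -0.1143]] ctr [ 0.5376 -0.1484] 0.07431193772574872 0.0908148332623976
[[ 0.5799 -0.1089]
 [ 0.584  -0.1827]
 [ 0.4936 -0.1849]
 [ 0.4897 -0.1136]] ctr [ 0.5368 -0.1475] 0.07395836707532083 0.09038274306736602
93.14544447076662
93.14977809768845
93.00618117227226
91.39167094601702
```

```bash
python3 -m inch '[[0,0,0,-0.6],[0,0,0,-1.3],[0,0,0,-1.3],[0,0,0,-1.3],[0,0,0,-0.6],[0.3,0.066,0,0],[0.6,0.132,0,0],[0.9,0.198,0,0],[1.2,0.264,0,0],[1.5,0.33,0,0],[1.8,0.396,0,0],[1.8,0.396,0,0],[1.8,0.396,0,0],[1.8,0.396,0,0],[1.8,0.396,0,0],[1.8,0.396,0,0],[1.8,0.396,0,0],[1.8,0.396,0,0],[1.8,0.396,0,0],[1.8,0.396,0,0]]'
python3 -m inch '[[1.8,0.396,0,0],[1.8,0.396,0,0],[1.8,0.396,0,0],[1.6,0.352,0,0],[1.4,0.308,0,0],[1.1,0.242,0,0],[0.8,0.176,0,0],[0.6,0.132,0,0],[0.4,0.088,0,0],[0.2,0.044,0,0],[0,0,0,0],[0,0,0,0],[0,0,0,0],[0,0,0,0]]'
python3 - <<'E'
from h import *
go(.565,.1015,.0893,99.3)
t=shot('top','t5.png')[:,:,::-1]; s=shot('side','s5.png')[:,:,::-1]
a=np.hstack([cv2.resize(t[150:270,200:330],None,fx=3,fy=3),cv2.resize(s[170:290,230:360],None,fx=3,fy=3)])
cv2.imwrite('pics/c5.png',a)
E
```

```text
time_s: 13.67
ee_pos: [0.5587, -0.0136, 0.1334]
tool_rot: [0.648, 0.762, 0.0, -0.0]
ft_force: [-0.2, -0.4, -3.8]
grip_width: 0.0208
grip_force: 87.8
time_s: 14.83
ee_pos: [0.5656, 0.1011, 0.1333]
tool_rot: [0.648, 0.762, -0.0, 0.0]
ft_force: [0.1, 0.7, -3.3]
grip_width: 0.0209
grip_force: 87.8
t 14.83 at [0.5656 0.1011 0.1333] yaw 99.2 move cm [ 0.05 -0.05  4.4 ] twist(after) -0.1 tilt [-0. -0. -1.]
```

View pics/c5.png

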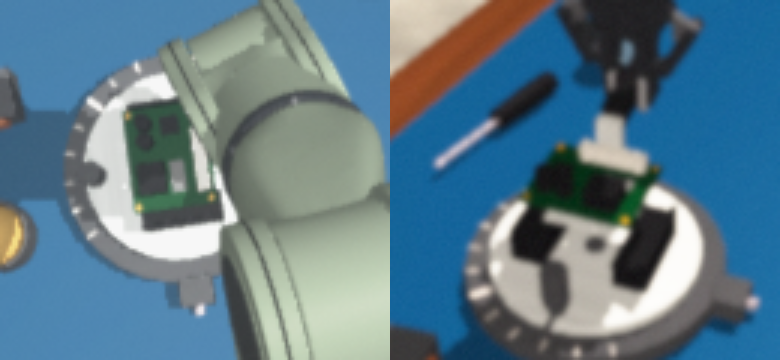

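Crop: the board is above the stage, with holes at top crop (128,115), (139,207) and (211,198), and at side crop (532,189) and (624,219).

```bash
python3 - <<'E'
from h import *
h=np.array([(128,115),(139,207),(211,198)])/3+[200,150]
sd=np.array([(532-390,189),(624-390,219),(656-390,173)])/3+[230,170]
print(tri(h,sd).round(4))
P=ray('top',h,.108)[:,:2];c=(P[0]+P[2])/2;print(P.round(4),c.round(4))
print('yaw',np.degrees(np.arctan2(*(P[0]-P[1])[::-1]))+90,np.degrees(np.arctan2(*(P[1]-P[2])[::-1])))
d=c-[.5475,.199];a=np.radians(98.85);print('err along,left',d@[np.cos(a),np.sin(a)],d@[-np.sin(a),np.cos(a)])
E
```

```text
[[0.5853 0.2384 0.1126]
 [0.4984 0.2275 0.1076]
 [0.5074 0.1592 0.1019]]
[[0.5879 0.2401]
 [0.4989 0.2277]
 [0.5076 0.159 ]] [0.5478 0.1996]
yaw 97.93125174287435 97.23626465405218
err along,left 0.0005103767970236487 -0.0003423680705006841
```

```bash
python3 -m inch '[[0,0,0.2,0],[0,0,0.4,0],[0,0,0.5,0],[0,0,0.5,0],[0,0,0.5,0],[0,0,0.5,0],[0,0,0.4,0],[0,0,0.3,0],[0,0,0.2,0],[0,0,0.1,0],[0,0,0.1,0],[0,0,0.1,0],[0,0,0.1,0],[0,0,0,0],[0,0,0,0]]'
python3 -m inch '[[0,0,0.05,0],[0,0,0.05,0],[0,0,0.05,0],[0,0,0.05,0],[0,0,0.05,0],[0,0,0.05,0],[0,0,0.05,0],[0,0,0.05,0],[0,0,0.05,0],[0,0,0.05,0],[0,0,0.05,0],[0,0,0.05,0],[0,0,0.05,0],[0,0,0.05,0],[0,0,0.05,0],[0,0,0,0],[0,0,0,0],[0,0,0,0]]'
python3 - <<'E'
from h import *
go(.565,.1015,.0893,99.3)
t=shot('top','t6.png')[:,:,::-1]; s=shot('side','s6.png')[:,:,::-1]
a=np.hstack([cv2.resize(t[150:270,200:330],None,fx=3,fy=3),cv2.resize(s[170:290,230:360],None,fx=3,fy=3)])
cv2.imwrite('pics/c6.png',a)
E
```

```text
time_s: 16.18
ee_pos: [0.5656, 0.1017, 0.0944]
tool_rot: [0.648, 0.762, 0.0, -0.0]
ft_force: [-0.1, 0.7, -3.5]
grip_width: 0.0206
grip_force: 87.8
time_s: 17.68
ee_pos: [0.5655, 0.1016, 0.0868]
tool_rot: [0.648, 0.762, 0.0, -0.0]
ft_force: [0.5, 0.3, -2.3]
grip_width: 0.0205
grip_force: 87.9
t 17.68 at [0.5655 0.1016 0.0868] yaw 99.23 move cm [-0.01 -0.05 -0.25] twist(after) -0.07 tilt [-0.  0. -1.]
```

View pics/c6.png

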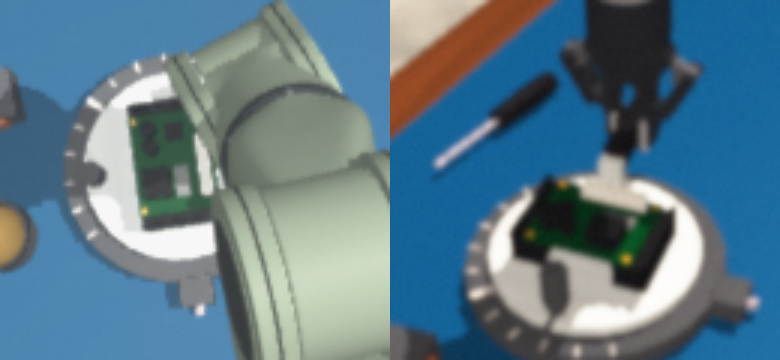

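Crop: the board sits on both ledges between the lips (hole at (145,223) in the top crop, level in the side view). I lower the blade clear and draw it out.

```bash
python3 -m inch '[[0,0,0.1,0],[0,0,0.1,0],[0,0,0.1,0],[-0.1,0,0.1,0],[-0.1,0,0.1,0],[-0.1,0,0.1,0],[-0.1,0,0.1,0],[0,0,0.1,0],[0,0,0,0],[0,0,0,0]]'
python3 -m inch '[[-0.3,0,0,0],[-0.6,0,0,0],[-0.9,0,0,0],[-1.2,0,0,0],[-1.5,0,0,0],[-1.5,0,0,0],[-1.5,0,0,0],[-1.5,0,0,0],[-1.5,0,0,0],[-1.5,0,0,0],[-1.5,0,0,0],[-1.5,0,0,0],[-1.5,0,0,0],[-1.5,0,0,0],[-1.5,0,0,0],[-1.5,0,0,0],[-1.5,0,0,0],[-1.5,0,0,0],[0,0,0,0],[0,0,0,0]]'
python3 -m inch '[[-0.5,-2,0,0],[-0.5,-2,0,0],[0,0,1,0],[0,0,1.5,0],[0,0,1,0],[0,0,0.5,0],[0,0,0.2,0],[0,0,0,0],[0,0,0,0]]'
python3 - <<'E'
from h import *
go(.547,-.15,.0323,99.3)
E
```

```text
time_s: 18.62
ee_pos: [0.5662, 0.0977, 0.0788]
tool_rot: [0.648, 0.762, 0.0, -0.0]
ft_force: [0.3, -0.8, -1.4]
grip_width: 0.0208
grip_force: 87.9
time_s: 20.28
ee_pos: [0.6042, -0.1411, 0.0786]
tool_rot: [0.649, 0.761, -0.0, -0.0]
ft_force: [0.2, 1.7, -2.8]
grip_width: 0.0208
grip_force: 88.0
time_s: 21.03
ee_pos: [0.5671, -0.1554, 0.0372]
tool_rot: [0.648, 0.762, 0.0, 0.0]
ft_force: [-0.6, -0.5, -2.0]
grip_width: 0.0209
grip_force: 88.4
t 21.03 at [ 0.5671 -0.1554  0.0372] yaw 99.25 move cm [ 0.85 -1.9   0.49] twist(after) -0.05 tilt [ 0.  0. -1.]
```

```bash
python3 -m inch '[[0,0,0.1,0],[0,0,0.1,0],[0,0,0.1,0],[0,0,0.1,0],[0,0,0.05,0],[0,0,0,0],[0,0,0,0]]'
python3 -m inch '[[0,0,0,0],[0,0,0,0],[0,0,0,0],[0,0,0,0],[0,0,0,0],[0,0,0,0]]' 5
python3 -m inch '[[0,0,-1,0],[0,0,-3,0],[0,0,-3,0],[0,0,-3,0],[0,0,-3,0],[0,0,-3,0],[-2,0,-1,0],[-3,0,0,0],[-3,0,0,0],[-3,0,0,0],[-3,0,0,0],[-3,0,0,0],[-3,0,0,0],[-3,0,0,0],[0,0,0,0],[0,0,0,0],[0,0,0,0]]'
python3 - <<'E'
from h import *
go(.547,-.15,.0323,99.3)
t=shot('top','t7.png')[:,:,::-1]; s=shot('side','s7.png')[:,:,::-1]
a=np.vstack([cv2.resize(t[130:280,170:450],None,fx=2,fy=2),cv2.resize(s[150:290,200:480],None,fx=2,fy=2)])
cv2.imwrite('pics/c7.png',a)
E
```

```text
time_s: 21.62
ee_pos: [0.5668, -0.1554, 0.0323]
tool_rot: [0.648, 0.762, 0.0, -0.0]
ft_force: [-0.5, -1.1, 0.7]
grip_width: 0.0206
grip_force: 88.7
time_s: 22.12
ee_pos: [0.5668, -0.1555, 0.0323]
tool_rot: [0.648, 0.762, 0.0, -0.0]
ft_force: [0.3, 0.5, -0.7]
grip_width: 0.0501
grip_force: 0.0
time_s: 23.53
ee_pos: [0.6038, -0.3817, 0.2027]
tool_rot: [0.648, 0.762, 0.0, -0.0]
ft_force: [-0.3, 0.5, -0.0]
grip_width: 0.0496
grip_force: 0.0
t 23.53 at [ 0.6038 -0.3817  0.2027] yaw 99.27 move cm [23.77 -1.88 17.06] twist(after) -0.03 tilt [ 0.     0.001 -1.   ]
```

View pics/c7.png

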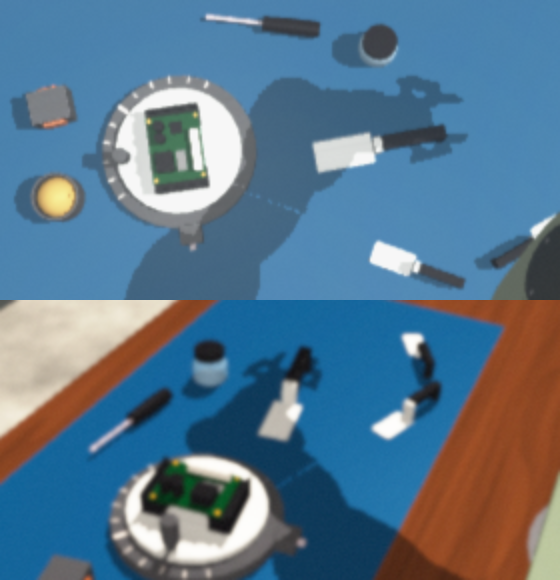

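Crop: the board is on the ledges (around (176,148)), the lifter lies flat and clear at (380,145), and the bystanders have not moved. One numeric check before hand-in.

```bash
python3 - <<'E'
from h import *
t=cv2.imread('pics/t7.png');hsv=cv2.cvtColor(t,cv2.COLOR_BGR2HSV)
g=cv2.inRange(hsv,(45,80,30),(85,255,255));m=np.zeros_like(g);m[170:240,220:300]=g[170:240,220:300]
r=cv2.minAreaRect(cv2.findNonZero(m));P=ray('top',cv2.boxPoints(r),.064)[:,:2];c=P.mean(0)
e=[P[1]-P[0],P[2]-P[1]];print(c,[(np.linalg.norm(v).round(3),np.degrees(np.arctan2(v[1],v[0])).round(1)) for v in e])
d=c-[.5475,.199];a=np.radians(98.85);print('along,left mm',1e3*d@[np.cos(a),np.sin(a)],1e3*d@[-np.sin(a),np.cos(a)])
E
```

```text
[0.54778669 0.20356632] [(np.float64(0.07), np.float64(-87.7)), (np.float64(0.101), np.float64(-177.1))]
along,left mm 4.46784816009025 -0.9857927871938841
```

```bash
python3 -c "
from plant import *
print(hand_in())"
```

```text
the job is handed in; nothing more can be done
None
```

I've handed the job in: the stage rests in its +45° click, the board lies on both ledges within about 5 mm of centre, and the lifter lies flat on the bench clear of the stage (last seen in the pictures just before hand-in; no verdict came back).

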